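Dwell dial: four clicks up, then set

ROBOT

A 7-joint arm with a two-finger parallel gripper is mounted at the origin on a cart in front of the work surface, level with it; the furniture and walls round the work are solid. World frame = base frame: x ahead of the robot, y to its left, z up, the work surface at z = 0. Lengths are in m, angles in rad, forces in N, time in s.
With the tool pointing down it reaches from about 0.4 to 0.85 m from the base axis. Payload 10.4 kg.
Tool frame: the origin (TCP) lies at the very end of the fingers, on their centre line; the grasp point (between the pads) lies 19 mm behind it; z points along the fingers, y is the direction in which the jaws open and shut (so a half turn about z gives the same grasp; the last joint's range is limited). The gripper opens to 87 mm and grips with 3 to 60 N. Pads are 19 mm wide; open, the fingers measure 117 mm over their backs; the gripper's body (75 mm by 190 mm) begins 51 mm behind the grasp point.
Start: joints at [-1.164, 0.332, -0.065, 1.46, 0.022, 1.35, -0.088], TCP at [0.26, 0.568, 0.187] pointing down, gripper open.
Joint ranges: [-2.6, 2.6], [-0.5, 2.12], [-1.47, 1.34], [0.16, 2.42], [-1.27, 4.41], [0.06, 2.06], [-2.6, 2.6]. Speed limits (rad/s): [2.22, 2.22, 2.79, 2.79, 3.14, 3.14, 3.14].

INTERFACE

Orientations are given as a unit quaternion [x, y, z, w].
In Python, from bench import r, eyes, job gives the robot as it stands. The module is installed in compiled form; this text tells all that it offers.
- The arm moves only by the tool play_rows, never from a script. Its argument "motion" is a list of rows, each a list of 7 numbers: the shift along the tool's x, y, z as a fraction of full scale, then the turn, a rotation vector about the tool's x, y, z as a fraction of full scale, then the opening in per cent of the stroke, from 0 (shut) to 100 (fully open). A call has 1 to 5 rows; each row is the pose to reach, as a shift and turn from the pose commanded when the call began, along the tool's axes at that moment; what a row does not reach only later rows make up. Full scale, the value 1, is 0.2 m for a shift and 90 degrees for a turn. A row lasts 1/8 s, in which the tool goes at most 62.5 mm and 10.7 degrees, less where a joint would pass 70% of its speed; a pose out of reach is approached as far as the arm can. A call with a number of a shift or a turn outside -1 to 1 is refused whole. A call with a gripper value outside its range is refused whole. The fingers move at their own pace and stop on an object; "squeeze" is the grip in N (left out, the last holds). Time passes only in rows, so rows that repeat a pose let the fingers close. It gives the time, the measured TCP pose, the force and the opening at its end, in the units of the state.
- r.read_state(): the state, without advancing time (a new reading comes with each control period).
- eyes.camera(name): name is "side" or "top"; returns a dict with "image" (400x640x3 uint8, red, green, blue), "mtx" (3x3 intrinsics, pixels), "R" (3x3) and "t" (3): a world point X has camera coordinates R X + t. Camera axes: x right, y down, z forward; pixel columns grow to the right and rows downward; lengths in m; the calibration is good to about 2 mm. A picture is of the moment at which its call begins. There is no depth.
- job.close_job(): hands the job in, once; it reports no verdict.
Trained networks look in a picture, given as the dict that the camera call returned (one of the last four; its "shot" number tells which), for a name from the list of things; names that differ only in an ending like _2 or _b are one class to them, and where a whole thing is asked for, a point or a joint stands for the part that bears it (a point fixed in the world has none). Each returns a list of dicts, best first, with "p" (0 to 1); they miss things now and then, are a little off and sometimes report something else, mostly with a low value. They report only what shows in the picture. A call takes as long as a camera call.
- eyes.regions_of(picture, label): "region" (400x640 bool, what is visible of it) and "xy" ([column, row] in pixels, amid what is visible of it).
- eyes.landmark_of(picture, label): "xy" ([column, row] in pixels: a listed point, or the origin of a listed thing).
The state is a dict: "time": time; "joint_positions": joint angles; "joint_vel": joint speeds; "joint_torque": joint torques, N m; "ee_pos": TCP position; "eef_rot": TCP orientation; "ft_force": force on the tool from outside, world axes, zero at the start; "torque": the same for the moment, N m; "width": finger opening in m.
Only numpy, scipy, OpenCV 4.12 (cv2) and the standard library are available. Lean on these libraries where they do the work, as an engineer would, in place of code of your own. Each camera call takes 0.05 s, during which the arm holds its last target. There are 200 camera calls.

TASK

Lengthen the dwell time on the grey control box with the white top: with a fingertip, push the bar of its big black click-stop dial round clockwise (seen from above) by exactly four clicks from where it stands now, never past the fourth, and leave it resting in that click. Only then press the green key down fully with a fingertip and let it come up again. Push lightly, without gripping the dial or anything else, and leave the loose things on the table where they are.

Things in the scene. Friction and masses are not known exactly. Their poses are not given: they have to be found in the camera images.
- control_box: grey control box with a white top, fixed to the table, 140 (its x) x 230 (its y) x 45 high; origin at the centre of its underside, z up. The dial's axis stands at its (0, +45 mm), the green key at its (0, -77 mm). 18 black ticks round the dial, 20 degrees apart, mark the click positions
- dial_centre (a point): point on the dial's vertical axis, at half height of the bar, 70 mm above the table. The dial is a black disc, 110 mm across, its top 57 mm above the table; across it stands a straight grey upright bar, 100 long x 14 wide x 26 high (57 to 83 mm above the table), centred on the axis
- dial_pointer (a point): point in the bar 45 mm from the axis, at half height, toward the bar's orange-topped pointer end; the line from dial_centre to here is the direction of the bar
- dwell_dial (a joint): dial angle in rad, growing clockwise seen from above. Click-stops every 20 degrees (0.349 rad), at whole multiples of 0.349; it starts resting in one of the clicks 0, 1 or 2, so it must finish in click 4, 5 or 6, always four more. A sprung ball holds it in each click: about 2 to 3 N at the bar's end pushes it out, and past half-way it snaps forward into the next click by itself and stays there. End stops at -1.75 and 3.84
- set_key_top (a point): centre of the top of the round green push key, 28 mm diameter, in a black housing on the control box; pressed straight down
- set_key (a joint): travel of the green key in m: 0 up, 0.006 fully down; sprung, 5 N at full travel
- test_block_a: pale steel round hardness test block, 64 mm diameter, 13 high (mm); loose, a bystander; origin at the centre of its underside
- loupe: black eye loupe, 39 mm diameter, 34 high (mm); loose, a bystander; origin at the centre of its underside
- mount_a7: dark blue-black round specimen mount, 38 mm diameter, 20 high (mm); loose, a bystander; origin at the centre of its underside
- ball_box: small blue and white parts box, 42 x 62 x 21 (mm); loose, a bystander; origin at the centre of its underside
- bullseye_level: round bullseye level, green face, 48 mm diameter, 15 high (mm); loose, a bystander; origin at the centre of its underside
- mount_k2: red round specimen mount, 32 mm diameter, 18 high (mm); loose, a bystander; origin at the centre of its underside

How it is judged:
On the way, in this order (a step that is already met when the one before it is completed fails the run):
1. the dial rests four clicks clockwise of its start (distance of dial_pointer from where it was at the start of the episode between 0.0529 and 0.0625 m and value of joint dwell_dial above 1.2 rad and velocity of joint dwell_dial between -0.05 and 0.05 rad/s), for 0.2 s.
2. the green key is pressed down (distance of dial_pointer from where it was at the start of the episode between 0.0529 and 0.0625 m and value of joint dwell_dial above 1.2 rad and value of joint set_key above 0.004 m), for 0.1 s.
At the end, for the whole second after the job is handed in: The dial rests in the fourth click clockwise of its start (within 0.4 of a click), at rest, and the green key is up again (less than 1.5 mm down) after having been pressed more than 4 mm (all of step 1 and value of joint set_key below 0.0015 m); the robot touches nothing.
It fails at once if the dial is turned more than 0.6 of a click past the fourth (distance of dial_pointer from where it was at the start of the episode above 0.0647 m).
It fails at once if the green key is pressed before the dial is at the fourth click (value of joint set_key above 0.003 m and distance of dial_pointer from where it was at the start of the episode below 0.0516 m).
It fails at once if the dial is gripped or pushed hard (over 20 N, while the key is not being pressed) (contact force between the fingers and control_box above 20 N and value of joint set_key below 0.002 m).
It fails at once if a bystander is lifted, carried or pushed more than 12 mm (distance of any of test_block_a, loupe, mount_a7, ball_box, bullseye_level, mount_k2 from where it was at the start of the episode above 0.012 m).
It also fails if it takes over 54 s, if anything falls off the work surface, if the arm or the gripper's body presses on something with over 40 N, if the wrist force passes 120 N, or if a joint passes its speed limit or range.

## Working session

There is one attempt and no reset: what is moved stays moved. The work goes in short steps, Python scripts to look and compute and a tool call to move; the robot and the scene stay as the last step left them, time stands still between calls to the robot, and variables do not carry over. Pictures are saved under pics/ and viewed, about 8 in all and at most 12, crops included, and the job is handed in when it is done.

Besides the shell and the picture viewer there is one more tool, called as name([rows], argument=value, ...), one row to a line, values as JSON. play_rows: Moves the arm, as the interface text tells. Shift numbers are shares of 0.2 m and turn numbers shares of 90 degrees, none past 1 either way. Its arguments: {"type":"object","properties":{"motion":{"type":"array","items":{"type":"array","items":{"type":"number"}}},"squeeze":{"type":"number"}},"required":["motion"]}

```bash
mkdir -p pics
cat > h.py <<'E'
import numpy as np, cv2
from bench import r, eyes, job
def ray(p,xy):
    d=p["R"].T@(np.linalg.inv(p["mtx"])@np.array([xy[0],xy[1],1.])); return -p["R"].T@p["t"], d/np.linalg.norm(d)
def at_z(p,xy,z):
    c,d=ray(p,xy); return c+d*(z-c[2])/d[2]
def proj(p,X):
    q=p["mtx"]@(p["R"]@np.asarray(X,float)+p["t"]); return q[:2]/q[2]
def save(p,n,box=None,s=1):
    im=p["image"][...,::-1]
    if box: im=im[box[1]:box[3],box[0]:box[2]]
    cv2.imwrite("pics/"+n,cv2.resize(im,None,fx=s,fy=s))
E
cat > a.py <<'E'
from h import *
np.set_printoptions(precision=4,suppress=True)
s=r.read_state(); print(s["time"],s["ee_pos"],s["eef_rot"],s["ft_force"],s["width"])
for n in("top","side"):
    p=eyes.camera(n); save(p,n+"0.png"); print(n,"cam",-p["R"].T@p["t"])
    for l,z in(("control_box",0),("dial_centre",.07),("dial_pointer",.07),("set_key_top",.05),("test_block_a",0),("loupe",0),("mount_a7",0),("ball_box",0),("bullseye_level",0),("mount_k2",0)):
        for o in eyes.landmark_of(p,l)[:2]: print(l,round(o["p"],2),np.array(o["xy"]),at_z(p,o["xy"],z))
E
python3 a.py
```

```text
0.0 [0.2603 0.5677 0.1865] [ 0.2132  0.977  -0.0007 -0.0001] [-0.3954  0.09    0.7836] 0.08717221176233106
top cam [0.4256 0.1345 0.9224]
control_box 0.56 [348.7 222.5] [0.5165 0.0209 0.    ]
dial_centre 0.88 [334.5 221.1] [0.5118 0.0628 0.07  ]
dial_pointer 0.8 [328.7 203.7] [0.5524 0.0772 0.07  ]
set_key_top 0.52 [382.4 228.1] [ 0.5006 -0.0537  0.05  ]
test_block_a 0.64 [278.6 205.7] [0.5536 0.1991 0.    ]
loupe 0.65 [288.3 180.2] [0.6201 0.1772 0.    ]
loupe 0.2 [350.4 223.3] [0.5146 0.0166 0.    ]
mount_a7 0.65 [414.6 197.8] [ 0.5852 -0.1475  0.    ]
ball_box 0.63 [414.8 232.7] [ 0.4958 -0.1468  0.    ]
bullseye_level 0.62 [243.5 143.6] [0.7127 0.2965 0.    ]
mount_k2 0.6 [400.3 146.3] [ 0.7205 -0.1116  0.    ]
mount_k2 0.34 [333.8 216.9] [0.5295 0.0589 0.    ]
side cam [ 0.8491 -0.4401  0.7023]
control_box 0.7 [293.3 209.6] [0.4849 0.1226 0.    ]
control_box 0.69 [234.4 290.7] [ 0.4967 -0.1423  0.    ]
dial_centre 0.62 [328.  199.4] [0.5769 0.1353 0.07  ]
dial_centre 0.56 [292.  209.1] [0.5177 0.0665 0.07  ]
dial_pointer 0.96 [313.8 214.1] [0.57   0.0768 0.07  ]
set_key_top 0.44 [259.8 243.1] [ 0.4981 -0.0405  0.05  ]
test_block_a 0.76 [330.1 198. ] [0.5493 0.2065 0.    ]
loupe 0.68 [348.9 215.3] [0.6197 0.1733 0.    ]
mount_a7 0.89 [266.7 311.8] [ 0.5842 -0.1503  0.    ]
mount_a7 0.72 [348.5 214.8] [0.6181 0.1744 0.    ]
ball_box 0.69 [236.2 289.9] [ 0.4988 -0.1389  0.    ]
ball_box 0.15 [314.8 212.3] [0.5383 0.1408 0.    ]
bullseye_level 0.59 [400.5 196. ] [0.7122 0.304  0.    ]
mount_k2 0.53 [339.3 324.4] [ 0.7261 -0.1043  0.    ]
```

Run:
```python
import cv2
a=cv2.imread("pics/top0.png");b=cv2.imread("pics/side0.png")
cv2.imwrite("pics/t1.png",cv2.resize(a[130:280,230:430],None,fx=4,fy=4,interpolation=cv2.INTER_CUBIC))
cv2.imwrite("pics/s1.png",cv2.resize(b[140:340,180:440],None,fx=3,fy=3,interpolation=cv2.INTER_CUBIC))
```

```text
(no output)
```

View pics/t1.png

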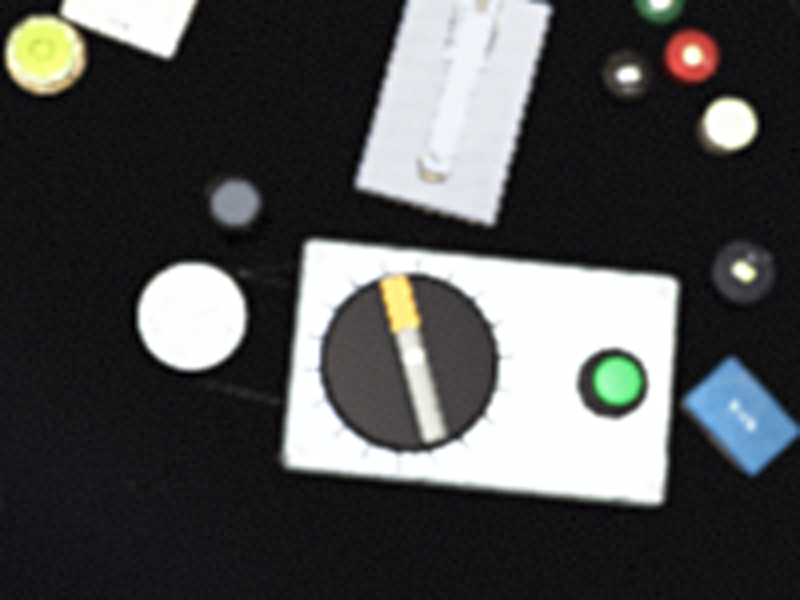

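View pics/s1.png

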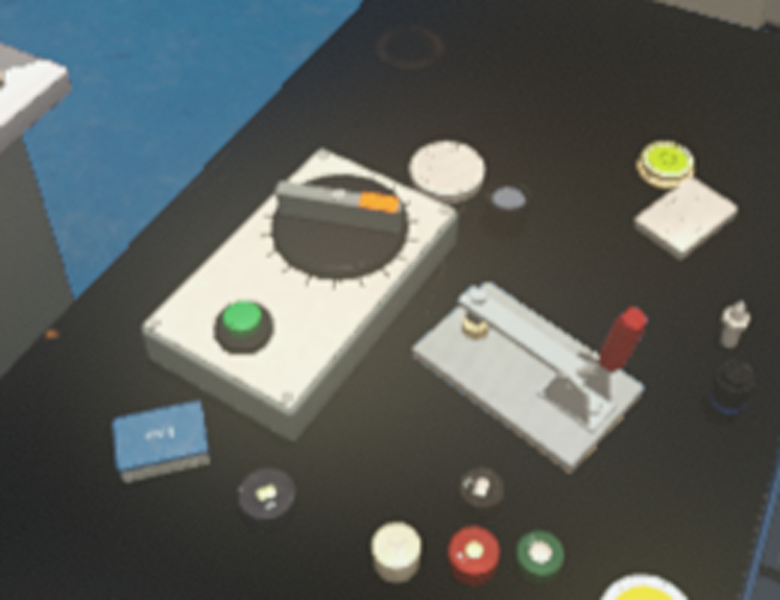

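Top crop: the dial is at about (410,362), with the orange pointer end at (398,300) pointing up and slightly left. The key is at (618,380) and the blue box lies just right of it. The side crop agrees, and also shows a lever press at +x. I'll refine the geometry next.

```bash
cat > geo.py <<'E'
from h import *
np.set_printoptions(precision=4,suppress=True)
P={n:eyes.camera(n) for n in("top","side")}
t=P["top"]; hsv=cv2.cvtColor(t["image"],cv2.COLOR_RGB2HSV)
H,S,V=[hsv[...,i].astype(int) for i in range(3)]
# box corners (white top z=.045)
m=((S<60)&(V>170)).astype(np.uint8); n,lab,st,cen=cv2.connectedComponentsWithStats(m)
L=lab[250,360]; w=(lab==L).astype(np.uint8)
c=max(cv2.findContours(w,cv2.RETR_EXTERNAL,cv2.CHAIN_APPROX_NONE)[0],key=cv2.contourArea)
g=np.array([at_z(t,q,.045)[:2] for q in c[:,0]]).astype(np.float32)
R=cv2.minAreaRect(g); print("box",R)
bx=cv2.boxPoints(R); print(bx)
for n,p in P.items():
    hs=cv2.cvtColor(p["image"],cv2.COLOR_RGB2HSV); h,s,v=[hs[...,i].astype(int) for i in range(3)]
    o=(h>8)&(h<28)&(s>120)&(v>120); gr=(h>45)&(h<80)&(s>120)&(v>80)
    d=proj(p,(.51,.063,.08)); k=proj(p,(.5,-.054,.055))
    yy,xx=np.mgrid[:400,:640]
    o&=np.hypot(xx-d[0],yy-d[1])<45; gr&=np.hypot(xx-k[0],yy-k[1])<25
    for nm,mm,z in(("orange",o,.083),("green",gr,.055)):
        q=np.array([xx[mm].mean(),yy[mm].mean()]); print(n,nm,mm.sum(),q,at_z(p,q,z))
a=[np.array(x)/4+[230,130] for x in((397,278),(433,440))]
e=[at_z(t,x,.083) for x in a]; dd=e[0]-e[1]; print("bar ends",e,np.degrees(np.arctan2(dd[1],dd[0])),np.linalg.norm(dd))
print("dial disc centre",at_z(t,[410/4+230-.4,362/4+130-.4],.057))
E
python3 geo.py
```

```text
box ((0.512534499168396, 0.02280048280954361), (0.22767233848571777, 0.13697902858257294), 85.80179595947266)
[[ 0.4359 -0.0857]
 [ 0.5725 -0.0957]
 [ 0.5892  0.1313]
 [ 0.4526  0.1413]]
top orange 63 [329.5873 204.9365] [0.5476 0.076  0.083 ]
top green 90 [384.5778 224.5333] [ 0.5089 -0.0579  0.055 ]
side orange 73 [305.9178 206.9315] [0.5491 0.0773 0.083 ]
side green 64 [260.125 244.25 ] [ 0.5032 -0.0459  0.055 ]
bar ends [array([0.5603, 0.077 , 0.083 ]), array([0.4676, 0.0545, 0.083 ])] 13.662141107509107 0.095427956913082
dial disc centre [0.5154 0.0674 0.057 ]
```

```bash
cat > plan.py <<'E'
from h import *
from scipy.spatial.transform import Rotation as Ro
C=np.array([.5157,.0676]); TH0=195.5; KEY=np.array([.507,-.0545])
np.set_printoptions(precision=4,suppress=True)
def u(d): d=np.radians(d); return np.array([np.cos(d),np.sin(d)])
def pose(cl,off,z,rho=.032):
    th=TH0-20*cl; return np.r_[C+rho*u(th)+off*u(th+90),z], th-90   # yaw = heading of tool x
def rows(targets,start=None):
    s=r.read_state(); p0,R0=np.array(s["ee_pos"]),Ro.from_quat(s["eef_rot"])
    for p,yaw in targets:
        R1=Ro.from_matrix(np.c_[np.r_[u(yaw),0],np.r_[u(yaw-90),0],[0,0,-1]])
        print(np.r_[R0.inv().apply(p-p0)/.2,(R0.inv()*R1).as_rotvec()/(np.pi/2)].round(3).tolist())
def report():
    s=r.read_state(); M=Ro.from_quat(s["eef_rot"]).as_matrix()
    print("t %.2f"%s["time"],s["ee_pos"],"yaw %.2f"%np.degrees(np.arctan2(M[1,0],M[0,0])),"F",s["ft_force"],"w %.4f"%s["width"])
    return s
E
python3 -c "
from plan import *
rows([pose(0,.03,.15),pose(0,.03,.066)])"
```

```text
[-2.178, -1.961, 0.186, 0.0, -0.0, 0.554]
[-2.178, -1.961, 0.606, 0.0, -0.0, 0.554]
```

play_rows([
  [-1,-0.9,0.1,0,0,0,0],
  [-1,-0.9,0.1,0,0,0,0],
  [-1,-0.9,0.1,0,0,0,0],
  [-1,-0.9,0.1,0,0,0,0],
  [-1,-0.9,0.1,0,0,0,0],
])

```text
time: 1.82
ee_pos: [0.369, 0.3176, 0.1674]
eef_rot: [0.216, 0.976, 0.0, 0.0]
ft_force: [-0.2, 0.2, -0.1]
width: 0.0453
```

play_rows([
  [-1,-0.9,0.05,0,0,0,0],
  [-1,-0.9,0.05,0,0,0,0],
  [-1,-0.9,0.05,0,0,0,0],
  [-1,-0.9,0.05,0,0,0,0],
  [-1,-0.9,0.05,0,0,0,0],
])

```text
time: 2.45
ee_pos: [0.4752, 0.0709, 0.1575]
eef_rot: [0.215, 0.977, -0.0, 0.0]
ft_force: [-0.3, 0.3, -0.3]
width: 0.0019
```

```bash
python3 -c "
from plan import *
report();rows([pose(0,.03,.12),pose(0,.03,.066)])"
```

```text
t 2.45 [0.4752 0.0709 0.1575] yaw 155.13 F [-0.3483  0.3407 -0.282 ] w 0.0019
[-0.166, -0.148, 0.188, 0.0, 0.001, 0.551]
[-0.165, -0.148, 0.458, 0.0, 0.001, 0.551]
```

play_rows([
  [-0.166,-0.148,0.1,0,0,0.55,0],
  [-0.166,-0.148,0.1,0,0,0.55,0],
  [-0.166,-0.148,0.15,0,0,0.55,0],
  [-0.166,-0.148,0.188,0,0,0.55,0],
  [-0.166,-0.148,0.188,0,0,0.55,0],
])

```text
time: 3.08
ee_pos: [0.4917, 0.0342, 0.1191]
eef_rot: [0.604, 0.797, -0.0, -0.0]
ft_force: [-0.7, -0.9, -0.3]
width: 0.0004
```

Run:
```python
from plan import *
report();rows([pose(0,.03,.066)])
p=eyes.camera("side"); q=eyes.camera("top")
im=np.vstack([cv2.resize(a["image"][y:y+130,x:x+260,::-1],None,fx=2.2,fy=2.2,interpolation=cv2.INTER_CUBIC) for a,x,y in((p,180,140),(q,230,150))])
cv2.imwrite("pics/v1.png",im)
```

```text
t 3.08 [0.4917 0.0342 0.1191] yaw 105.65 F [-0.658  -0.8869 -0.3393] w 0.0004
[-0.021, 0.0, 0.266, -0.0, -0.0, 0.002]
```

View pics/v1.png

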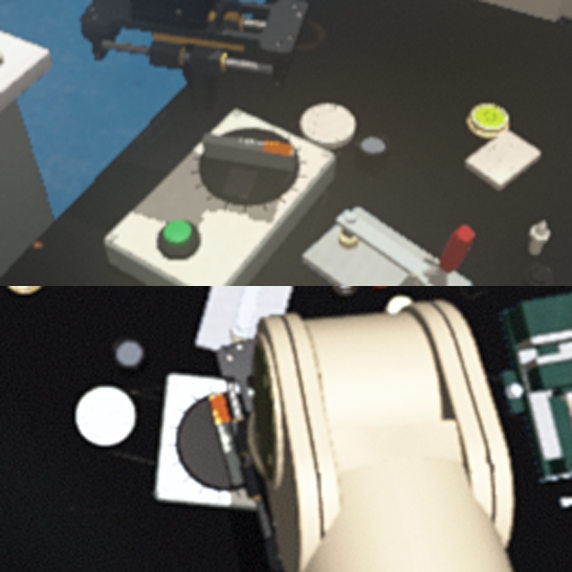

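The side view shows the closed fingers above the box, to the left of the bar. The top view shows the gripper body parallel to the bar on its -y side, as planned. Next I descend.

play_rows([
  [-0.02,0,0.14,0,0,0,0],
  [-0.02,0,0.266,0,0,0,0],
  [-0.02,0,0.266,0,0,0,0],
  [-0.02,0,0.266,0,0,0,0],
])

```text
time: 3.68
ee_pos: [0.4936, 0.03, 0.0674]
eef_rot: [0.602, 0.798, 0.0, 0.0]
ft_force: [-0.0, 0.5, 0.3]
width: 0.0004
```

Run:
```python
from plan import *
s=report();rows([pose(0,.0185,.066),pose(0,.0165,.066),pose(.5,.0165,.066),pose(1,.0165,.066)])
p=eyes.camera("side"); print(proj(p,s["ee_pos"]),proj(p,[*C,.083]))
im=p["image"][140:280,200:400,::-1].copy(); cv2.imwrite("pics/v2.png",cv2.resize(im,None,fx=4,fy=4,interpolation=cv2.INTER_CUBIC))
```

```text
t 3.67 [0.4936 0.03   0.0674] yaw 105.96 F [-0.0367  0.5451  0.337 ] w 0.0004
[0.059, -0.003, 0.007, 0.001, -0.0, 0.005]
[0.069, -0.003, 0.007, 0.001, -0.0, 0.005]
[0.098, -0.015, 0.007, 0.001, -0.0, 0.116]
[0.129, -0.021, 0.007, 0.001, -0.0, 0.227]
[274.8824 216.3409] [291.2838 204.6094]
```

View pics/v2.png

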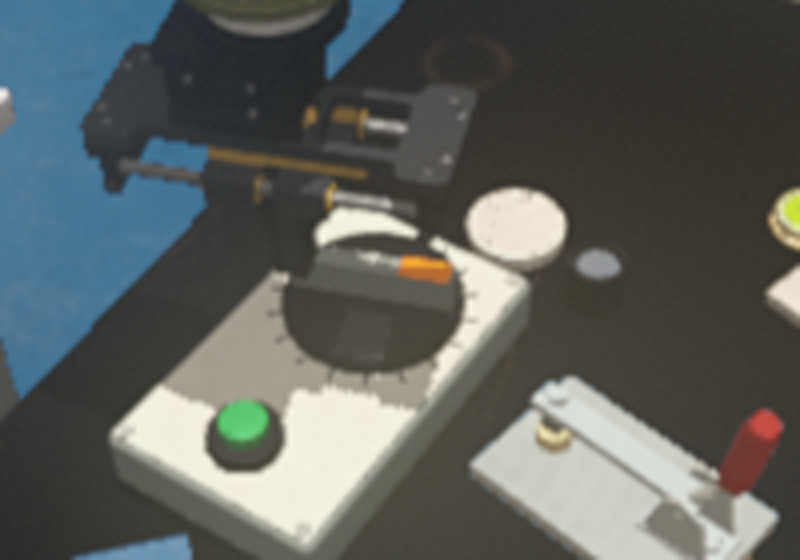

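The fingertip has reached bar height beside the tail at about (298,285), and the bar hasn't moved. I'll ease into contact.

play_rows([
  [0.03,0,0.006,0,0,0,0],
  [0.055,-0.002,0.006,0,0,0,0],
  [0.065,-0.003,0.006,0,0,0,0],
  [0.065,-0.003,0.006,0,0,0,0],
])

```text
time: 4.22
ee_pos: [0.4888, 0.0423, 0.0653]
eef_rot: [0.603, 0.798, 0.0, -0.0]
ft_force: [0.3, 0.4, -1.0]
width: 0.0006
```

```bash
cat > dial.py <<'E'
from plan import *
def dial(p):
    hs=cv2.cvtColor(p["image"],cv2.COLOR_RGB2HSV); h,s,v=[hs[...,i].astype(int) for i in range(3)]
    o=(h>4)&(h<28)&(s>120)&(v>90); yy,xx=np.mgrid[:400,:640]; d=proj(p,[*C,.08])
    o&=np.hypot(xx-d[0],yy-d[1])<45
    if o.sum()<15: return None
    X=at_z(p,[xx[o].mean(),yy[o].mean()],.083); e=X[:2]-C
    return "ang %.1f rad %.4f n %d"%(np.degrees(np.arctan2(e[1],e[0])),np.hypot(*e),o.sum())
if __name__=="__main__":
    import sys
    s=report(); p=eyes.camera("side"); q=eyes.camera("top"); print("side",dial(p),"| top",dial(q))
    for i,l in ((p,"side"),(q,"top")):
        for o in eyes.landmark_of(i,"dial_pointer")[:1]:
            e=at_z(i,o["xy"],.07)[:2]-C; print(l,"lm %.2f ang %.1f rad %.4f"%(o["p"],np.degrees(np.arctan2(e[1],e[0])),np.hypot(*e)))
    rows([pose(float(a),.0165,.066) for a in sys.argv[1:]])
E
python3 dial.py .2 .4 .6 .8
```

```text
t 4.22 [0.4888 0.0423 0.0653] yaw 105.90 F [ 0.2609  0.4047 -0.99  ] w 0.0006
side ang 104.0 rad 0.0368 n 113 | top ang 17.7 rad 0.0316 n 21
side lm 0.89 ang 13.0 rad 0.0546
top lm 0.89 ang 17.3 rad 0.0386
[0.017, -0.002, -0.004, 0.0, -0.0, 0.048]
[0.029, -0.006, -0.004, 0.0, -0.0, 0.093]
[0.041, -0.01, -0.004, 0.0, -0.0, 0.137]
[0.053, -0.013, -0.004, 0.0, -0.0, 0.182]
```

play_rows([
  [0.01,-0.001,-0.004,0,0,0.024,0],
  [0.017,-0.002,-0.004,0,0,0.048,0],
  [0.023,-0.004,-0.004,0,0,0.07,0],
  [0.029,-0.006,-0.004,0,0,0.093,0],
])

```text
time: 4.92
ee_pos: [0.4861, 0.0472, 0.066]
eef_rot: [0.66, 0.751, -0.0, -0.0]
ft_force: [0.3, 1.4, -0.2]
width: 0.0005
```

```bash
sed -i 's/    if o.sum/    n,lab,st,_=cv2.connectedComponentsWithStats(o.astype(np.uint8)); k=np.array([(st[i,4] if i and 8<np.median(h[lab==i])<22 else 0)*np.median(s[lab==i]) for i in range(n)]).argmax(); o=lab==k\n    if o.sum/' dial.py; python3 dial.py .6 .8 1 1.2
```

```text
t 4.92 [0.4861 0.0472 0.066 ] yaw 97.40 F [ 0.2513  1.4248 -0.2377] w 0.0005
side ang 16.1 rad 0.0349 n 70 | top ang 25.2 rad 0.0343 n 33
side lm 0.98 ang 14.0 rad 0.0509
[0.011, -0.006, 0.0, 0.0, -0.0, 0.045]
[0.023, -0.01, 0.0, 0.0, -0.0, 0.089]
[0.035, -0.014, 0.0, 0.0, -0.0, 0.134]
[0.047, -0.017, 0.0, 0.0, -0.0, 0.178]
```

play_rows([
  [0.006,-0.003,0,0,0,0.022,0],
  [0.011,-0.006,0,0,0,0.045,0],
  [0.017,-0.008,0,0,0,0.067,0],
  [0.023,-0.01,0,0,0,0.089,0],
])

```text
time: 5.62
ee_pos: [0.4835, 0.0517, 0.0661]
eef_rot: [0.711, 0.703, 0.0, -0.0]
ft_force: [-0.4, 0.1, -0.3]
width: 0.0004
```

```bash
python3 dial.py 1 1.2 1.4
```

```text
t 5.62 [0.4835 0.0517 0.0661] yaw 89.37 F [-0.3663  0.0923 -0.2873] w 0.0004
side ang 16.8 rad 0.0348 n 72 | top ang 36.1 rad 0.0543 n 255987
side lm 0.81 ang 19.1 rad 0.0526
top lm 0.62 ang 14.7 rad 0.0428
[0.01, -0.005, 0.0, 0.0, -0.0, 0.045]
[0.022, -0.01, 0.0, 0.0, -0.0, 0.089]
[0.034, -0.013, 0.0, 0.0, -0.0, 0.133]
```

The finger should be in contact by now, but the bar shows no motion. I'll look.

Run:
```python
from plan import *
s=r.read_state(); p=eyes.camera("side"); 
im=p["image"][150:270,230:370,::-1].copy(); im=cv2.resize(im,None,fx=5,fy=5,interpolation=cv2.INTER_CUBIC)
for X,c in((s["ee_pos"],(0,0,255)),([*C,.083],(0,255,0)),([*(C+.05*u(195.5)),.083],(255,255,0)),([*(C+.05*u(15.5)),.083],(255,0,255))):
    cv2.circle(im,tuple(int(v) for v in (proj(p,X)-[230,150]+.5)*5),3,c,-1)
cv2.imwrite("pics/v3.png",im)
```

```text
(no output)
```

View pics/v3.png

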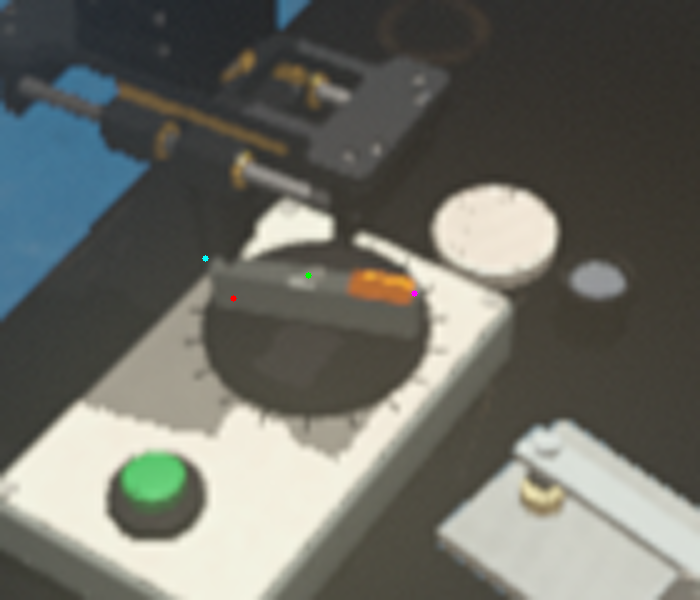

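The bar hasn't moved, and it hides the fingertip where I expected to see the fingertip in front of it. I'll brighten the picture and compare it with the top view.

Run:
```python
from plan import *
s=r.read_state(); out=[]
for n,(x,y) in(("side",(240,150)),("top",(290,170))):
    p=eyes.camera(n); im=p["image"][y:y+75,x:x+100,::-1].astype(float)/255
    im=(im**.45*255).astype(np.uint8); im=cv2.resize(im,None,fx=7,fy=4*7/4,interpolation=cv2.INTER_CUBIC)
    c=(proj(p,s["ee_pos"])-[x,y]+.5)*7; cv2.circle(im,tuple(int(v) for v in c),3,(0,0,255),-1)
    out.append(cv2.resize(im,(533,400) if 0 else (400,300)) if n=="top" else cv2.resize(im,(760,570)))
cv2.imwrite("pics/v4.png",out[0]); cv2.imwrite("pics/v4t.png",out[1])
```

```text
(no output)
```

View pics/v4.png

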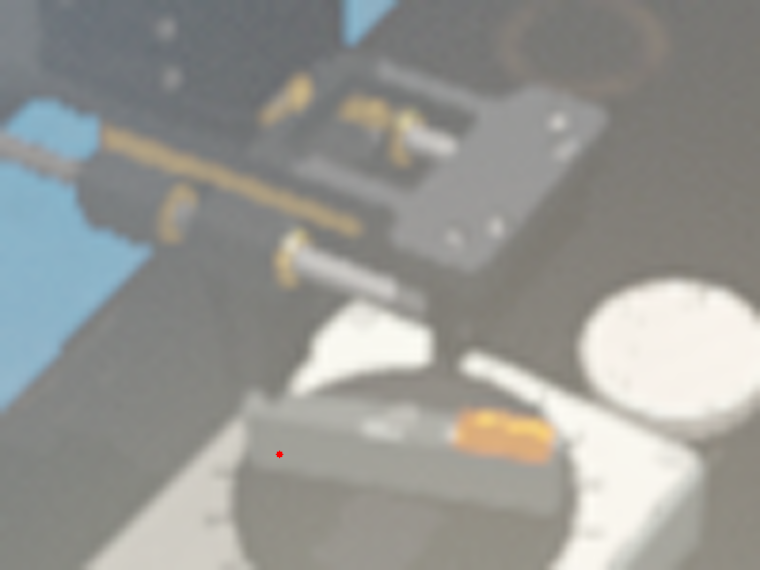

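```bash
python3 -c "
from plan import *
rows([(np.array([.505,-.01,.12]),89.37),(np.array([.505,-.01,.07]),89.37)])"
```

```text
[-0.307, 0.11, -0.27, 0.0, -0.0, 0.002]
[-0.307, 0.11, -0.02, 0.0, -0.0, 0.002]
```

play_rows([
  [0,0,-0.27,0,0,0,0],
  [0,0,-0.27,0,0,0,0],
  [-0.307,0.11,-0.27,0,0,0,0],
  [-0.307,0.11,-0.02,0,0,0,0],
  [-0.307,0.11,-0.02,0,0,0,0],
])

```text
time: 6.6
ee_pos: [0.5021, -0.0108, 0.0671]
eef_rot: [0.711, 0.704, -0.003, -0.002]
ft_force: [0.1, 0.5, 0.3]
width: 0.0005
```

Run:
```python
from plan import *
s=report(); p=eyes.camera("side"); x,y=220,140; k=6
im=(((p["image"][y:y+95,x:x+130,::-1]/255)**.6)*255).astype(np.uint8); im=cv2.resize(im,None,fx=k,fy=k,interpolation=cv2.INTER_CUBIC)
for z,c in((0,(0,0,255)),(.02,(0,255,0)),(.04,(255,0,255))):
    a=(proj(p,np.array(s["ee_pos"])+[0,0,z])-[x,y]+.5)*k; cv2.circle(im,tuple(int(v) for v in a),3,c,-1)
cv2.imwrite("pics/v5.png",im)
```

```text
t 6.60 [ 0.5021 -0.0108  0.0671] yaw 89.43 F [0.1111 0.4775 0.2599] w 0.0005
```

View pics/v5.png

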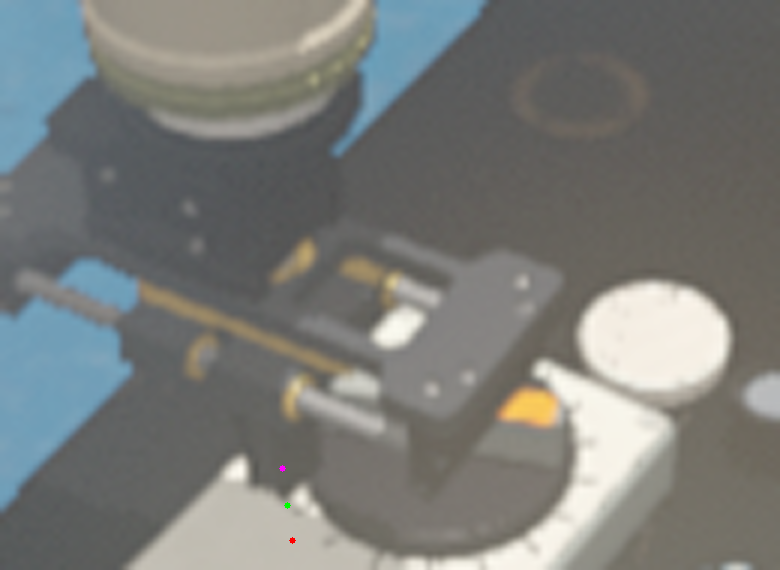

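The fingertip shows at about (285,492), which projects 20–25 mm above the reported TCP. So it may have passed over the bar. I'll settle this by feeling for the white top (z = 45 mm) in small steps.

play_rows([
  [0,0,0.03,0,0,0,0],
  [0,0,0.06,0,0,0,0],
  [0,0,0.09,0,0,0,0],
  [0,0,0.1,0,0,0,0],
  [0,0,0.1,0,0,0,0],
])

```text
time: 7.28
ee_pos: [0.5049, -0.01, 0.05]
eef_rot: [0.71, 0.704, -0.0, -0.0]
ft_force: [0.4, 0.1, -0.7]
width: 0.0004
```

play_rows([
  [0,0,0.005,0,0,0,0],
  [0,0,0.01,0,0,0,0],
  [0,0,0.015,0,0,0,0],
  [0,0,0.015,0,0,0,0],
])

```text
time: 7.78
ee_pos: [0.5049, -0.0101, 0.047]
eef_rot: [0.71, 0.704, -0.0, -0.0]
ft_force: [-0.8, 0.4, -0.4]
width: 0.0004
```

play_rows([
  [0,0,0.005,0,0,0,0],
  [0,0,0.01,0,0,0,0],
  [0,0,0.01,0,0,0,0],
])

```text
time: 8.15
ee_pos: [0.5049, -0.01, 0.0449]
eef_rot: [0.71, 0.704, -0.0, -0.0]
ft_force: [0.5, 0.8, -0.7]
width: 0.0006
```

play_rows([
  [0,0,0.005,0,0,0,0],
  [0,0,0.01,0,0,0,0],
  [0,0,0.01,0,0,0,0],
])

```text
time: 8.52
ee_pos: [0.5049, -0.01, 0.0429]
eef_rot: [0.71, 0.704, -0.0, -0.0]
ft_force: [0.4, -0.2, -1.3]
width: 0.0005
```

play_rows([
  [0,0,0.01,0,0,0,0],
  [0,0,0.02,0,0,0,0],
  [0,0,0.03,0,0,0,0],
  [0,0,0.03,0,0,0,0],
])

```text
time: 9.02
ee_pos: [0.5048, -0.01, 0.0368]
eef_rot: [0.71, 0.704, -0.0, -0.0]
ft_force: [-0.4, -0.0, -0.7]
width: 0.0004
```

play_rows([
  [0,0,0.01,0,0,0,0],
  [0,0,0.02,0,0,0,0],
  [0,0,0.03,0,0,0,0],
  [0,0,0.03,0,0,0,0],
])

```text
time: 9.52
ee_pos: [0.5048, -0.0101, 0.0308]
eef_rot: [0.71, 0.704, -0.0, -0.0]
ft_force: [-0.9, -0.3, 0.6]
width: 0.0006
```

Run:
```python
from plan import *
s=report(); p=eyes.camera("side"); x,y=240,190; k=10
im=(((p["image"][y:y+50,x:x+70,::-1]/255)**.6)*255).astype(np.uint8); im=cv2.resize(im,None,fx=k,fy=k,interpolation=cv2.INTER_CUBIC)
for z,c in((0,(0,0,255)),(.01,(0,255,0)),(.02,(255,0,255))):
    a=(proj(p,np.array(s["ee_pos"])+[0,0,z])-[x,y]+.5)*k; cv2.circle(im,tuple(int(v) for v in a),3,c,-1)
cv2.imwrite("pics/v6.png",im)
```

```text
t 9.53 [ 0.5048 -0.0101  0.0308] yaw 89.49 F [-0.8842 -0.2648  0.6462] w 0.0006
```

View pics/v6.png

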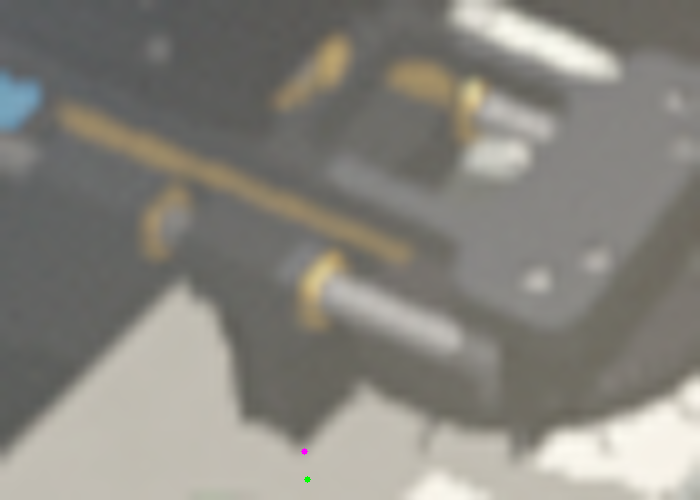

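Seen against the white top, the tip at about (295,430) really is 20–30 mm above the reported TCP, and it touched nothing at a reported z of 31 mm. So I redo the push at a reported z of 44 mm, which puts the true tip at roughly 64–74 mm, within the bar's height.

```bash
sed -i 's/,.0165,.066)/,.0165,.044)/' dial.py; python3 -c "
from plan import *
rows([(np.array([.505,-.01,.044]),89.5),pose(0,.03,.044),pose(0,.02,.044)])"
```

```text
[0.0, 0.0, -0.065, -0.0, -0.0, -0.0]
[0.2, -0.062, -0.065, -0.0, -0.0, -0.178]
[0.248, -0.076, -0.065, -0.0, -0.0, -0.178]
```

play_rows([
  [0,0,-0.065,0,0,-0.09,0],
  [0.06,-0.02,-0.065,0,0,-0.178,0],
  [0.2,-0.062,-0.065,0,0,-0.178,0],
  [0.2,-0.062,-0.065,0,0,-0.178,0],
  [0.2,-0.062,-0.065,0,0,-0.178,0],
])

```text
time: 10.2
ee_pos: [0.4931, 0.0296, 0.0441]
eef_rot: [0.605, 0.796, 0.0, 0.0]
ft_force: [-0.5, -0.2, 0.5]
width: 0.0004
```

Run:
```python
from dial import *
s=report(); p=eyes.camera("side"); print(dial(p)); rows([pose(0,.022,.044),pose(0,.0165,.044)])
x,y=240,170; k=7
im=(((p["image"][y:y+80,x:x+110,::-1]/255)**.5)*255).astype(np.uint8); im=cv2.resize(im,None,fx=k,fy=k,interpolation=cv2.INTER_CUBIC)
cv2.imwrite("pics/v7.png",im)
```

```text
t 10.20 [0.4931 0.0296 0.0441] yaw 105.50 F [-0.5349 -0.1707  0.4736] w 0.0004
ang 15.4 rad 0.0353 n 61
[0.044, -0.0, 0.001, 0.0, 0.0, -0.0]
[0.072, -0.0, 0.001, 0.0, 0.0, -0.0]
```

View pics/v7.png

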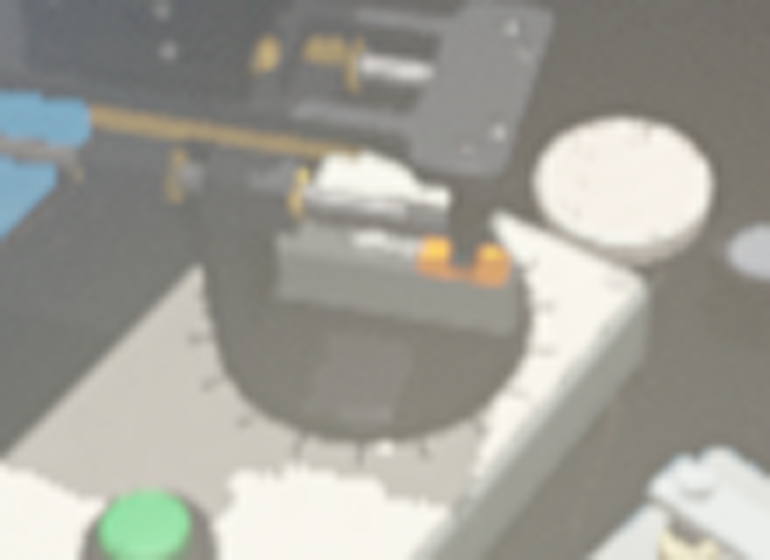

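The finger, at about (245,240), now covers the end of the tail. It's in front of the bar and at bar height, so I push slowly.

play_rows([
  [0.03,0,0,0,0,0,0],
  [0.05,0,0,0,0,0,0],
  [0.065,0,0,0,0,0,0],
  [0.065,0,0,0,0,0,0],
])

```text
time: 10.75
ee_pos: [0.4895, 0.0421, 0.044]
eef_rot: [0.605, 0.796, -0.0, 0.0]
ft_force: [0.9, -4.1, 0.4]
width: 0.0004
```

```bash
python3 dial.py .2 .4 .6
```

```text
t 10.75 [0.4895 0.0421 0.044 ] yaw 105.50 F [ 0.9454 -4.1072  0.3841] w 0.0004
side ang 15.6 rad 0.0345 n 70 | top None
side lm 0.60 ang 12.9 rad 0.0519
top lm 0.76 ang 12.9 rad 0.0321
[0.017, -0.005, 0.0, -0.0, 0.0, 0.044]
[0.029, -0.01, 0.0, 0.0, 0.0, 0.089]
[0.041, -0.013, 0.0, 0.0, 0.0, 0.133]
```

Contact, with a 4 N reaction. Now along the arc.

play_rows([
  [0.01,-0.002,0,0,0,0.022,0],
  [0.017,-0.005,0,0,0,0.044,0],
  [0.023,-0.007,0,0,0,0.066,0],
  [0.029,-0.01,0,0,0,0.089,0],
  [0.029,-0.01,0,0,0,0.089,0],
])

```text
time: 11.58
ee_pos: [0.486, 0.0483, 0.0441]
eef_rot: [0.659, 0.752, 0.0, -0.0]
ft_force: [1.1, 0.1, 0.1]
width: 0.0005
```

```bash
python3 dial.py .6 .8 1 1.2 1.4
```

```text
t 11.57 [0.486  0.0483 0.0441] yaw 97.53 F [1.1371 0.0532 0.1076] w 0.0005
side ang -1.6 rad 0.0344 n 71 | top ang 36.1 rad 0.0543 n 256000
side lm 0.84 ang -2.2 rad 0.0627
top lm 0.87 ang -11.5 rad 0.0400
[0.008, -0.005, 0.0, 0.0, -0.0, 0.045]
[0.019, -0.01, 0.0, 0.0, -0.0, 0.089]
[0.031, -0.014, 0.0, 0.0, -0.0, 0.134]
[0.043, -0.016, 0.0, 0.0, -0.0, 0.178]
[0.056, -0.018, 0.0, 0.0, -0.0, 0.223]
```

One click done: the side camera reads 15.6° → -1.6°. On to the second.

play_rows([
  [0.012,-0.007,0,0,0,0.067,0],
  [0.025,-0.012,0,0,0,0.11,0],
  [0.037,-0.015,0,0,0,0.155,0],
  [0.043,-0.016,0,0,0,0.178,0],
  [0.05,-0.017,0,0,0,0.2,0],
])

```text
time: 12.4
ee_pos: [0.4811, 0.0568, 0.044]
eef_rot: [0.769, 0.639, -0.0, -0.0]
ft_force: [-0.4, -1.4, 0.6]
width: 0.0002
```

```bash
python3 dial.py 1.4 1.6 1.8 2 2.2 2.4
```

```text
t 12.40 [0.4811 0.0568 0.044 ] yaw 79.42 F [-0.3898 -1.4004  0.5709] w 0.0002
side ang -8.8 rad 0.0342 n 73 | top ang 36.1 rad 0.0543 n 256000
side lm 0.85 ang -1.3 rad 0.0484
[0.006, -0.003, -0.0, -0.0, -0.0, 0.023]
[0.017, -0.007, -0.0, -0.0, -0.0, 0.067]
[0.029, -0.012, -0.0, -0.0, -0.0, 0.112]
[0.041, -0.015, -0.0, -0.0, -0.0, 0.156]
[0.054, -0.017, -0.0, -0.0, -0.0, 0.201]
[0.066, -0.019, -0.0, -0.0, -0.0, 0.245]
```

play_rows([
  [0.006,-0.003,0,0,0,0.023,0],
  [0.012,-0.005,0,0,0,0.045,0],
  [0.017,-0.007,0,0,0,0.067,0],
  [0.017,-0.007,0,0,0,0.067,0],
])

```text
time: 13.1
ee_pos: [0.4807, 0.061, 0.0441]
eef_rot: [0.801, 0.598, 0.0, -0.0]
ft_force: [0.3, 0.7, -0.1]
width: -0.0001
```

```bash
python3 dial.py 2 2.2 2.4 2.5 2.6
```

```text
t 13.10 [0.4807 0.061  0.0441] yaw 73.48 F [ 0.3291  0.7029 -0.0762] w -0.0001
side ang -21.1 rad 0.0337 n 73 | top ang 36.1 rad 0.0543 n 256000
side lm 0.60 ang -18.3 rad 0.0569
[0.023, -0.011, 0.0, 0.0, -0.0, 0.089]
[0.035, -0.015, 0.0, 0.0, -0.0, 0.133]
[0.048, -0.018, 0.0, 0.0, -0.0, 0.178]
[0.054, -0.019, 0.0, 0.0, -0.0, 0.2]
[0.06, -0.02, 0.0, 0.0, -0.0, 0.222]
```

Second click (-21°). Third:

play_rows([
  [0.015,-0.007,0,0,0,0.06,0],
  [0.03,-0.013,0,0,0,0.11,0],
  [0.042,-0.017,0,0,0,0.155,0],
  [0.05,-0.019,0,0,0,0.185,0],
  [0.054,-0.019,0,0,0,0.2,0],
])

```text
time: 13.92
ee_pos: [0.4799, 0.0722, 0.044]
eef_rot: [0.885, 0.465, -0.0, -0.0]
ft_force: [0.4, -0.6, 0.1]
width: 0.0006
```

```bash
python3 dial.py 2.6 2.7 3 3.2 3.4 3.5
```

```text
t 13.93 [0.4799 0.0722 0.044 ] yaw 55.44 F [ 0.4421 -0.5648  0.08  ] w 0.0006
side ang -30.6 rad 0.0339 n 66 | top ang 36.1 rad 0.0543 n 256000
side lm 0.73 ang -24.1 rad 0.0519
[0.005, -0.003, 0.0, -0.0, -0.0, 0.022]
[0.011, -0.005, 0.0, -0.0, -0.0, 0.045]
[0.029, -0.012, 0.0, -0.0, -0.0, 0.111]
[0.041, -0.015, 0.0, -0.0, -0.0, 0.156]
[0.053, -0.017, 0.0, -0.0, -0.0, 0.2]
[0.059, -0.018, 0.0, -0.0, -0.0, 0.222]
```

Just before the third snap. A little more.

play_rows([
  [0.005,-0.003,0,0,0,0.022,0],
  [0.008,-0.004,0,0,0,0.034,0],
  [0.011,-0.005,0,0,0,0.045,0],
  [0.011,-0.005,0,0,0,0.045,0],
])

```text
time: 14.62
ee_pos: [0.4804, 0.0746, 0.044]
eef_rot: [0.901, 0.434, 0.0, -0.0]
ft_force: [-0.1, 0.3, -0.5]
width: 0.0003
```

```bash
python3 dial.py 3 3.2 3.4 3.5 3.6
```

```text
t 14.62 [0.4804 0.0746 0.044 ] yaw 51.42 F [-0.0519  0.3008 -0.5272] w 0.0003
side ang -39.9 rad 0.0329 n 67 | top ang 36.1 rad 0.0543 n 256000
side lm 0.84 ang -31.6 rad 0.0469
top lm 0.66 ang 50.6 rad 0.2759
[0.018, -0.008, 0.0, -0.0, -0.0, 0.066]
[0.029, -0.012, 0.0, -0.0, -0.0, 0.11]
[0.041, -0.016, 0.0, -0.0, -0.0, 0.155]
[0.048, -0.017, 0.0, -0.0, -0.0, 0.177]
[0.054, -0.018, 0.0, -0.0, -0.0, 0.199]
```

Third click (-40°). Fourth, gently:

play_rows([
  [0.015,-0.007,0,0,0,0.055,0],
  [0.029,-0.012,0,0,0,0.11,0],
  [0.038,-0.015,0,0,0,0.145,0],
  [0.045,-0.017,0,0,0,0.168,0],
  [0.048,-0.017,0,0,0,0.177,0],
])

```text
time: 15.45
ee_pos: [0.4838, 0.0843, 0.044]
eef_rot: [0.952, 0.305, 0.0, -0.0]
ft_force: [-0.1, 0.5, 0.2]
width: 0.0005
```

```bash
python3 dial.py 3.55 3.6 3.65 3.7
```

```text
t 15.45 [0.4838 0.0843 0.044 ] yaw 35.48 F [-0.1481  0.548   0.2158] w 0.0005
side ang -49.2 rad 0.0330 n 68 | top ang 36.1 rad 0.0543 n 256000
side lm 0.81 ang -46.4 rad 0.0452
[0.002, -0.002, 0.0, 0.0, -0.0, 0.011]
[0.005, -0.003, 0.0, 0.0, -0.0, 0.023]
[0.008, -0.004, 0.0, 0.0, -0.0, 0.034]
[0.01, -0.005, 0.0, 0.0, -0.0, 0.045]
```

play_rows([
  [0.003,-0.002,0,0,0,0.012,0],
  [0.005,-0.003,0,0,0,0.023,0],
  [0.008,-0.004,0,0,0,0.034,0],
  [0.01,-0.005,0,0,0,0.045,0],
  [0.01,-0.005,0,0,0,0.045,0],
])

```text
time: 16.27
ee_pos: [0.4848, 0.0862, 0.044]
eef_rot: [0.963, 0.271, 0.0, -0.0]
ft_force: [-0.4, -1.0, 0.6]
width: 0.0004
```

```bash
python3 dial.py; python3 -c "
from plan import *
s=r.read_state(); x=np.array(s['ee_pos']); n=u(TH0-74+90)
rows([(np.r_[x[:2]+.02*n,.044],31.5),(np.r_[x[:2]+.02*n,.13],31.5)])"
```

```text
t 16.27 [0.4848 0.0862 0.044 ] yaw 31.43 F [-0.3948 -1.0267  0.5793] w 0.0004
side ang -60.2 rad 0.0324 n 64 | top ang 36.1 rad 0.0543 n 256000
side lm 0.81 ang -52.2 rad 0.0375
[-0.1, 0.0, 0.0, -0.0, -0.0, -0.001]
[-0.1, 0.0, -0.43, -0.0, -0.0, -0.001]
```

Fourth click (-60°). I back off along -x of the tool, then lift.

play_rows([
  [-0.06,0,0,0,0,0,0],
  [-0.1,0,0,0,0,0,0],
  [-0.1,0,-0.25,0,0,0,0],
  [-0.1,0,-0.43,0,0,0,0],
  [-0.1,0,-0.43,0,0,0,0],
])

```text
time: 17.1
ee_pos: [0.469, 0.0759, 0.1326]
eef_rot: [0.963, 0.271, 0.002, -0.001]
ft_force: [-0.2, -0.6, 0.2]
width: 0.0005
```

```bash
python3 dial.py; python3 -c "
from plan import *
rows([(np.r_[KEY,.11],105),(np.r_[KEY,.11],85)])"
```

```text
t 17.10 [0.469  0.0759 0.1326] yaw 31.43 F [-0.1658 -0.5867  0.2437] w 0.0005
side ang -59.9 rad 0.0330 n 72 | top ang 36.1 rad 0.0543 n 256000
side lm 0.60 ang -52.8 rad 0.0490
[-0.167, 0.659, 0.095, -0.001, 0.001, -0.817]
[-0.167, 0.659, 0.095, -0.001, 0.001, -0.595]
```

play_rows([
  [-0.167,0.659,0,0,0,0,0],
  [-0.167,0.659,0,0,0,0,0],
  [-0.167,0.659,0,0,0,0,0],
  [-0.167,0.659,0.095,0,0,0,0],
  [-0.167,0.659,0.095,0,0,0,0],
])

```text
time: 17.92
ee_pos: [0.5064, -0.0538, 0.1092]
eef_rot: [0.963, 0.271, -0.002, -0.0]
ft_force: [0.6, 0.4, 0.9]
width: 0.0005
```

```bash
python3 dial.py
python3 - <<'E'
from dial import *
s=r.read_state(); rows([(np.r_[KEY,.06],31.4)])
p=eyes.camera("side"); x,y=210,150; k=6
im=(((p["image"][y:y+95,x:x+130,::-1]/255)**.6)*255).astype(np.uint8); im=cv2.resize(im,None,fx=k,fy=k,interpolation=cv2.INTER_CUBIC)
cv2.imwrite("pics/v8.png",im)
E
```

```text
t 17.93 [ 0.5064 -0.0538  0.1092] yaw 31.45 F [0.5535 0.4005 0.8855] w 0.0005
side ang -59.9 rad 0.0330 n 72 | top ang 36.1 rad 0.0543 n 255936
side lm 0.76 ang -52.0 rad 0.0509
top lm 0.60 ang -75.1 rad 0.0432
[-0.007, 0.0, 0.257, -0.0, -0.0, 0.001]
```

View pics/v8.png

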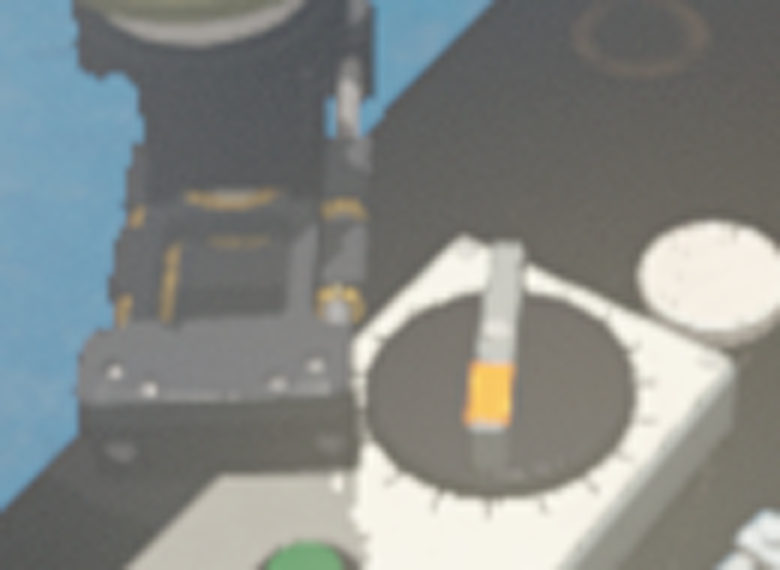

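The dial rests with its pointer at (490,395), toward the lower left in this view, and nothing is touching it. The gripper hangs over the key, so I lower it.

play_rows([
  [-0.006,0,0.12,0,0,0,0],
  [-0.006,0,0.24,0,0,0,0],
  [-0.006,0,0.27,0,0,0,0],
  [-0.006,0,0.29,0,0,0,0],
  [-0.006,0,0.29,0,0,0,0],
])

```text
time: 18.8
ee_pos: [0.5074, -0.0548, 0.0536]
eef_rot: [0.963, 0.271, 0.0, 0.0]
ft_force: [0.5, 0.8, -0.4]
width: 0.0005
```

play_rows([
  [0,0,0.01,0,0,0,0],
  [0,0,0.02,0,0,0,0],
  [0,0,0.03,0,0,0,0],
  [0,0,0.03,0,0,0,0],
])

```text
time: 19.3
ee_pos: [0.5068, -0.0548, 0.0469]
eef_rot: [0.963, 0.271, -0.0, -0.0]
ft_force: [0.1, -0.2, -0.3]
width: 0.0005
```

```bash
python3 dial.py
```

```text
t 19.30 [ 0.5068 -0.0548  0.0469] yaw 31.44 F [ 0.1085 -0.1727 -0.271 ] w 0.0005
side ang -60.1 rad 0.0328 n 73 | top ang -76.0 rad 0.0348 n 21
side lm 0.70 ang -56.3 rad 0.0468
top lm 0.69 ang -75.3 rad 0.0430
```

play_rows([
  [0,0,0.01,0,0,0,0],
  [0,0,0.02,0,0,0,0],
  [0,0,0.02,0,0,0,0],
])

```text
time: 19.88
ee_pos: [0.5068, -0.0548, 0.0428]
eef_rot: [0.963, 0.271, -0.0, -0.0]
ft_force: [-1.0, 0.3, -0.4]
width: 0.0009
```

play_rows([
  [0,0,0.01,0,0,0,0],
  [0,0,0.015,0,0,0,0],
  [0,0,0.015,0,0,0,0],
])

```text
time: 20.25
ee_pos: [0.5069, -0.0548, 0.0399]
eef_rot: [0.963, 0.271, -0.0, -0.0]
ft_force: [-0.3, -0.7, -0.3]
width: 0.0
```

play_rows([
  [0,0,0.01,0,0,0,0],
  [0,0,0.015,0,0,0,0],
  [0,0,0.015,0,0,0,0],
])

```text
time: 20.62
ee_pos: [0.5068, -0.0548, 0.0369]
eef_rot: [0.963, 0.271, -0.0, -0.0]
ft_force: [-0.9, -0.5, 0.3]
width: 0.0007
```

play_rows([
  [0,0,0.005,0,0,0,0],
  [0,0,0.01,0,0,0,0],
  [0,0,0.01,0,0,0,0],
])

```text
time: 21.0
ee_pos: [0.5069, -0.0548, 0.0349]
eef_rot: [0.963, 0.271, -0.0, -0.0]
ft_force: [0.1, 0.0, -0.6]
width: 0.0004
```

play_rows([
  [0,0,0.005,0,0,0,0],
  [0,0,0.01,0,0,0,0],
  [0,0,0.01,0,0,0,0],
])

```text
time: 21.38
ee_pos: [0.5069, -0.0548, 0.0329]
eef_rot: [0.963, 0.271, -0.0, -0.0]
ft_force: [1.1, -0.7, -1.5]
width: 0.0005
```

play_rows([
  [0,0,0.005,0,0,0,0],
  [0,0,0.01,0,0,0,0],
  [0,0,0.01,0,0,0,0],
])

```text
time: 21.75
ee_pos: [0.507, -0.0548, 0.0311]
eef_rot: [0.963, 0.271, 0.0, -0.0]
ft_force: [-0.3, 0.4, 2.5]
width: -0.0
```

Key contact (2.5 N). I carry on in small steps.

play_rows([
  [0,0,0.005,0,0,0,0],
  [0,0,0.01,0,0,0,0],
  [0,0,0.01,0,0,0,0],
])

```text
time: 22.12
ee_pos: [0.507, -0.0548, 0.0291]
eef_rot: [0.963, 0.271, 0.0, -0.0]
ft_force: [-0.7, 0.5, 3.4]
width: 0.0003
```

play_rows([
  [0,0,0.005,0,0,0,0],
  [0,0,0.005,0,0,0,0],
])

```text
time: 22.38
ee_pos: [0.507, -0.0548, 0.0281]
eef_rot: [0.963, 0.271, 0.0, -0.0]
ft_force: [-0.3, -0.0, 3.2]
width: 0.0003
```

play_rows([
  [0,0,0.005,0,0,0,0],
  [0,0,0.005,0,0,0,0],
])

```text
time: 22.62
ee_pos: [0.507, -0.0548, 0.027]
eef_rot: [0.963, 0.271, 0.0, -0.0]
ft_force: [0.4, 0.2, 4.9]
width: 0.0005
```

play_rows([
  [0,0,0.005,0,0,0,0],
  [0,0,0.005,0,0,0,0],
])

```text
time: 22.88
ee_pos: [0.507, -0.0548, 0.0262]
eef_rot: [0.963, 0.271, 0.0, -0.0]
ft_force: [-1.0, -0.3, 5.8]
width: 0.0006
```

play_rows([
  [0,0,0.005,0,0,0,0],
  [0,0,0.005,0,0,0,0],
  [0,0,0.005,0,0,0,0],
])

```text
time: 23.25
ee_pos: [0.5071, -0.0548, 0.0259]
eef_rot: [0.963, 0.271, 0.0, -0.0]
ft_force: [-6.1, -0.9, 18.9]
width: 0.0008
```

The key has bottomed: the force jumped to 19 N at about 6 mm of travel after contact. I release it and lift clear.

play_rows([
  [0,0,-0.01,0,0,0,0],
  [0,0,-0.03,0,0,0,0],
  [0,0,-0.1,0,0,0,0],
  [0,0,-0.3,0,0,0,0],
  [0,0,-0.5,0,0,0,0],
])

```text
time: 23.88
ee_pos: [0.5064, -0.055, 0.1265]
eef_rot: [0.963, 0.271, -0.0, 0.0]
ft_force: [0.3, -0.2, 0.1]
width: 0.0002
```

play_rows([
  [-0.5,0.1,-0.1,0,0,0,0],
  [-0.5,0.1,-0.1,0,0,0,0],
  [-0.5,0.1,-0.1,0,0,0,0],
  [-0.5,0.1,-0.1,0,0,0,0],
  [-0.5,0.1,-0.1,0,0,0,0],
])

```text
time: 24.5
ee_pos: [0.4324, -0.1233, 0.1449]
eef_rot: [0.962, 0.272, -0.0, 0.0]
ft_force: [0.1, -0.8, -0.8]
width: 0.0002
```

```bash
python3 dial.py
python3 - <<'E'
from dial import *
p=eyes.camera("side")
for l in("test_block_a","loupe","mount_a7","ball_box","bullseye_level","mount_k2","set_key_top"):
    o=eyes.landmark_of(p,l); print(l,[(round(a["p"],2),np.array(a["xy"])) for a in o[:2]])
save(p,"v9.png",(180,140,440,340),3)
E
```

```text
t 24.50 [ 0.4324 -0.1233  0.1449] yaw 31.52 F [ 0.1067 -0.7708 -0.7984] w 0.0002
side ang -59.9 rad 0.0326 n 70 | top ang 36.1 rad 0.0543 n 255929
side lm 0.95 ang -48.8 rad 0.0417
top lm 0.77 ang -77.5 rad 0.0467
test_block_a [(0.69, array([330.6, 199.2]))]
loupe [(0.71, array([347.7, 212. ]))]
mount_a7 [(0.82, array([268.2, 308.8])), (0.29, array([291. , 207.9]))]
ball_box [(0.95, array([234.7, 288.4]))]
bullseye_level [(0.54, array([401.3, 198.3]))]
mount_k2 [(0.58, array([339.9, 325.8]))]
set_key_top [(0.63, array([260.5, 243.1]))]
```

View pics/v9.png

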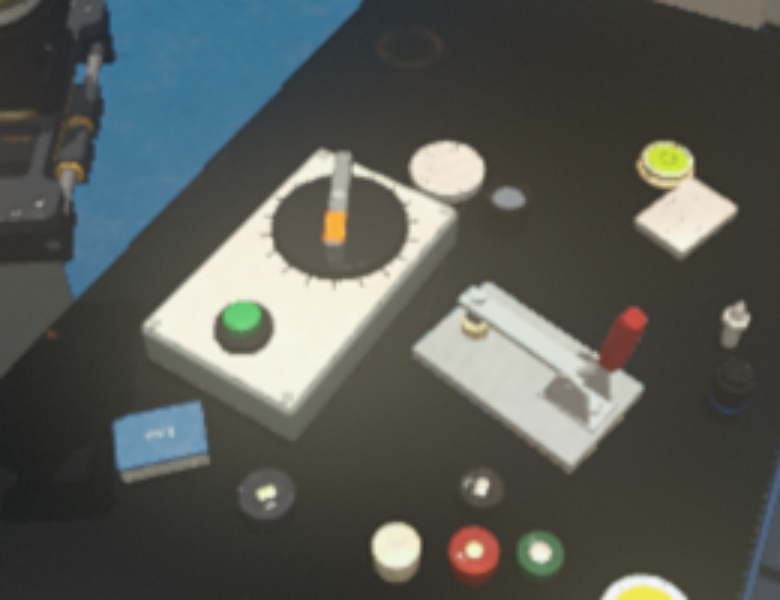

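The pointer is at (335,225), the green key is up at (242,318), and every loose thing is at its original pixels. The top and side views disagree on the angle, so I check it with the bar's end line, then hand in.

Run:
```python
from dial import *
p=eyes.camera("side")
def A(a,b):
    e=[at_z(p,np.array(q)/3+[180,140]-.33,.083) for q in(a,b)]; d=(e[0]-e[1])[:2]; return np.degrees(np.arctan2(d[1],d[0])),np.linalg.norm(d)
a0,a1=A((399,203),(280,187)),A((334,243),(342,153)); print(a0,a1,a1[0]-a0[0])
job.close_job()
```

```text
(np.float64(18.01953444242118), np.float64(0.09396432112006475)) (np.float64(-62.80835416535727), np.float64(0.09664154409689546)) -80.82788860777845
the job is handed in; nothing more can be done
```

I turned the dial four clicks clockwise, pressed the green key fully and released it, and handed the job in at about 24.6 s. No verdict comes back.

- **Dial:** I pushed the tail of the bar with the closed fingertips, seeing each of the four snaps in turn. The largest force I read was about 4 N. Comparing the bar's end line in the side camera before and after gives 80.8° of turn, against 80° for four clicks.
- **Key:** I felt contact, then about 6 mm of travel, then a jump to 19 N when it bottomed. In the last picture it is up again and the arm is clear of everything.
- **Loose things:** all six read within a few pixels of where they started in the side view, and they look unmoved.

**What failed or disagreed:**
- **First push missed:** the closed fingertips sit about 20–25 mm above the reported TCP, so the first sweep passed over the bar without touching it. I worked out the offset from the camera and by lowering the tip over the white top without contact, then repeated the push lower.
- **Pointer angle:** the quick estimates disagreed on the final angle (side about -60°, top about -76°, expected -64.5°). The top view was partly hidden by the arm, so I relied on the side-camera bar line and the four separate snaps.

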